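# Power up the bench modules in order

## Robot

A 6-joint arm with a two-finger parallel gripper is mounted at the origin on the work surface. World frame = base frame: x ahead of the robot, y to its left, z up, the work surface at z = 0. Lengths are in m, angles in rad, forces in N, time in s.
With the tool pointing down it reaches from about 0.325 to 0.775 m from the base axis. Payload 5.5 kg.
Tool frame: the origin (TCP) lies at the very end of the fingers, on their centre line; the grasp point (between the pads) lies 19 mm behind it (arm.grip_point_offset is the distance from the TCP to the grasp point, in m); z points along the fingers, y is the line along which they close (so a half turn about z gives the same grasp; the last joint's range is limited). The gripper opens to 88 mm and grips with 3 to 60 N. Pads are 20 mm wide; open, the fingers measure 115 mm over their backs; the gripper's body (75 mm by 178 mm) begins 61 mm behind the grasp point.
Start: joints at [1.281, 0.091, 1.231, -0, 1.82, -0.057], TCP at [0.138, 0.584, 0.223] pointing down, gripper open.
Joint ranges: [-2.87, 2.87], [-0.86, 2.18], [0.17, 2.46], [-1.51, 4.65], [0.06, 2.69], [-2.65, 2.65]. Speed limits (rad/s): [2.57, 2.57, 3.01, 3.14, 3.14, 3.14].

## Interface

Orientations are given as a rotation vector (axis times angle).
In Python, from rig import arm, jaws, kin, monitor, capture, job gives the robot as it stands. Calls block until the motion is done:
- arm.reach(position, orientation): joint-space move of the TCP to a pose.
- arm.line_to(position, rotation=None, feed=0.15, max_force=None): straight line of the TCP; rotation=None keeps the orientation; feed is the mean speed in m/s. With max_force (N) it stops when the force on the tool has changed by that much, and returns True; else False.
- arm.set_joints(angles): joint-space move.
- jaws.gripper_open() and jaws.close_gripper(f_grip=None): open the fingers fully, or close them until they stop; f_grip is the grip in N (None keeps the last).
- arm.wait(seconds).
- kin.ik(position, orientation): joint angles nearest the present ones, or None.
- monitor.get_obs(): the state.
- capture(name): name is "scene" or "top" or "wrist"; returns a dict with "image" (480x640x3 uint8, blue, green, red), "fx", "fy", "cx", "cy" (pixels), "distortion" ([k1, k2, p1, p2, k3] as OpenCV has them; the pictures are not rectified), "extrinsics" (4x4, takes a point from world to camera coordinates); the wrist camera has in their place "T_tool_cam" (4x4, takes a point from camera to tool coordinates, whose origin is the TCP and whose axes are the flange's). Camera axes: x right, y up, looking along -z (the intrinsics and any distortion apply to the point x, -y, -z); pixel columns grow to the right and rows downward; lengths in m; the calibration is good to about 2 mm. A picture is of the moment at which its call begins: read the wrist's pose just before it. There is no depth.
A pose or a line that the arm cannot do raises arm.MotionError and nothing moves.
- job.close_job(): hands the job in; it is judged then, once.
The state is a dict: "time": time; "joints": joint angles; "joint_velocities": joint speeds; "tau": joint torques, N m; "eef_pos": TCP position; "ee_rot": TCP orientation; "wrist_force": force on the tool from outside, world axes, zero at the start; "torque": the same for the moment, N m; "width": finger opening in m; "grip_force": force on a finger pad.
Only numpy, scipy, OpenCV 4.12 (cv2) and the standard library are available. Lean on these libraries where they do the work, as an engineer would, in place of code of your own. Each camera call takes 0.05 s, during which the arm holds its last target. There are 200 camera calls.

## Task

Power up the three switch modules on the lab bench in the right order: with the fingertips press down the long bar key first, then the square key, then the round key, each lightly and all the way down so that it stays down. Do not pick up, push away or shove the modules, and leave the plug, the camera and the screwdriver where they are.

Things in the scene. Friction and masses are not known exactly. Their poses are not given: they have to be found in the camera images.
- bar_module: Loose white bench switch module carrying the bar key: a box 120 mm (x) by 80 mm (y) by 50 mm high on rubber feet, about 0.7 kg, not fastened down. Origin: centre of its underside; z up. The key stands on its top 30 mm from the centre on the -x side; a dark green read-out window lies flush in the middle of the top. Its +x half has no key.
- bar_key_top (a point): Centre of the top face of the bar key (moves with the key). The black key is a long bar, 14 mm (module x) by 56 mm (module y) seen from above; unpressed, its top is 16 mm above the module's top (66 mm above the table).
- bar_key (a joint): Latched depth of this key in m: 0 to 0.001 at the start (up), 0.006 fully down. It stays at the depth where it is left; down means beyond 0.004. The cap rides on the latch on a 1.5 N/mm spring: pressed, it gives 2 mm, at 3 N the latch starts to move, and at about 4.2 N, cap 9 mm down, it is at its stop; then only the spring gives, solid at 12 mm, 9 N. Let go, the cap rises 3 mm.
- square_module: Loose white bench switch module carrying the square key: a box 120 mm (x) by 80 mm (y) by 50 mm high on rubber feet, about 0.7 kg, not fastened down. Origin: centre of its underside; z up. The key stands on its top 30 mm from the centre on the -x side; a dark green read-out window lies flush in the middle of the top. Its +x half has no key.
- square_key_top (a point): Centre of the top face of the square key (moves with the key). The black key is a small square, 22 by 22 mm seen from above; unpressed, its top is 16 mm above the module's top (66 mm above the table).
- square_key (a joint): Latched depth of this key in m: 0 to 0.001 at the start (up), 0.006 fully down. It stays at the depth where it is left; down means beyond 0.004. The cap rides on the latch on a 1.5 N/mm spring: pressed, it gives 2 mm, at 3 N the latch starts to move, and at about 4.2 N, cap 9 mm down, it is at its stop; then only the spring gives, solid at 12 mm, 9 N. Let go, the cap rises 3 mm.
- round_module: Loose white bench switch module carrying the round key: a box 120 mm (x) by 80 mm (y) by 50 mm high on rubber feet, about 0.7 kg, not fastened down. Origin: centre of its underside; z up. The key stands on its top 30 mm from the centre on the -x side; a dark green read-out window lies flush in the middle of the top. Its +x half has no key.
- round_key_top (a point): Centre of the top face of the round key (moves with the key). The black key is a large round disc, 40 mm in diameter seen from above; unpressed, its top is 16 mm above the module's top (66 mm above the table).
- round_key (a joint): Latched depth of this key in m: 0 to 0.001 at the start (up), 0.006 fully down. It stays at the depth where it is left; down means beyond 0.004. The cap rides on the latch on a 1.5 N/mm spring: pressed, it gives 2 mm, at 3 N the latch starts to move, and at about 4.2 N, cap 9 mm down, it is at its stop; then only the spring gives, solid at 12 mm, 9 N. Let go, the cap rises 3 mm.
- plug: Bystander: loose grey and steel plug standing on the +x end of the square module's top, 45 mm from the module's centre (75 mm from the key); 22 mm diameter, 38 mm high. Origin: centre of its underside.
- camera: Bystander: loose white dome camera standing on the table to the left (+y); 90 mm wide foot, 108 mm high. Origin: centre of its underside.
- screwdriver: Bystander: loose screwdriver lying on the table to the right (-y), about 0.2 m long, under 40 mm high. Origin near the middle of its underside.
Not all that is in view belongs to the job. What is shaped like the square_module but orange or yellow is not meant.

How it is judged:
By the outcome, as a careful person would: the job done as asked, in the order asked, and still so for the second after the job is handed in, with the robot touching nothing.
It also fails if it takes over 48 s, if anything falls off the work surface, if the arm or the gripper's body presses on something with over 40 N, if the wrist force passes 120 N, or if a joint passes its speed limit or range.

## Working session

There is one attempt and no reset: what is moved stays moved. The work goes in short steps, each a Python script; the robot and the scene stay as the last script left them, time stands still between calls to the robot, and variables do not carry over. Pictures are saved under pics/ and viewed, at most 10 in all, crops included, and the job is handed in when it is done.

```bash
mkdir -p pics; ls
python3 - <<'E'
from rig import arm,jaws,kin,monitor,capture,job
import cv2,pickle
o=monitor.get_obs();print({k:o[k] for k in('time','eef_pos','ee_rot','width','wrist_force')})
d={}
for n in('scene','top'):
    d[n]=capture(n);cv2.imwrite(f'pics/{n}0.png',d[n]['image'])
    print(n,{k:v for k,v in d[n].items() if k!='image'})
pickle.dump(d,open('d.pkl','wb'))
E
```

```text
pics
{'time': 0.0, 'eef_pos': array([0.13835077, 0.58352705, 0.22155792]), 'ee_rot': array([-3.64850053e-01, -3.12001813e+00,  2.91679028e-03]), 'width': 0.08764826560229645, 'wrist_force': array([-0.33146751,  0.5136006 ,  0.00444747])}
scene {'fx': 455.6925215881998, 'fy': 455.6925215881998, 'cx': 324.7498108364127, 'cy': 241.20161851318198, 'distortion': array([-0.02697896,  0.        ,  0.        ,  0.        ,  0.        ]), 'extrinsics': array([[-0.17673295,  0.9840873 , -0.01837532,  0.08458456],
       [-0.53414858, -0.08021383,  0.84157652,  0.22318013],
       [ 0.82671081,  0.15854945,  0.53982526, -1.39783919],
       [ 0.        ,  0.        ,  0.        ,  1.        ]])}
top {'fx': 461.08914925298046, 'fy': 461.08914925298046, 'cx': 326.9012602930832, 'cy': 233.8012153942587, 'distortion': array([-0.00592183,  0.        ,  0.        ,  0.        ,  0.        ]), 'extrinsics': array([[ 0.02122871, -0.99973697,  0.00867988, -0.02830739],
       [ 0.99833421,  0.0216632 ,  0.05347448, -0.51669633],
       [-0.05364844,  0.00753022,  0.99853149, -1.06066859],
       [ 0.        ,  0.        ,  0.        ,  1.        ]])}
```

View pics/top0.png

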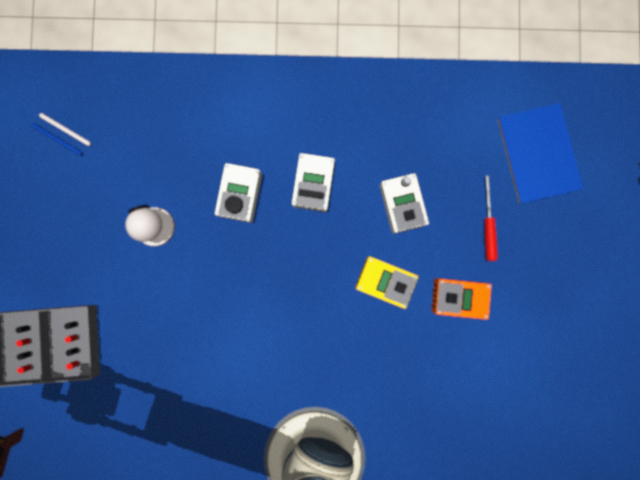

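View pics/scene0.png

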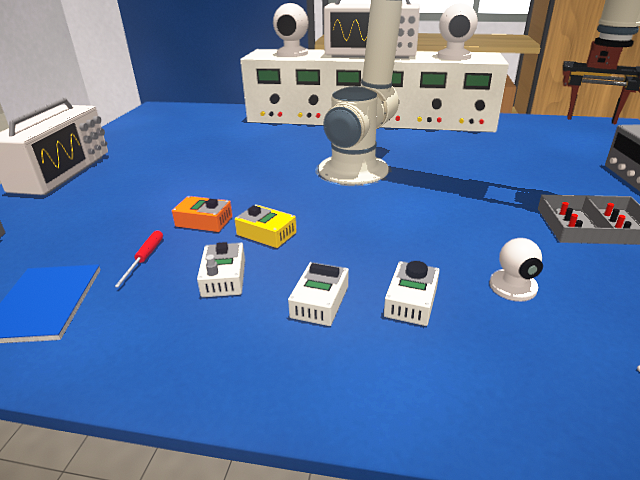

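Top view: the white modules are round (238,192; disc at 233,205), bar (313,182; key at 312,195) and square (405,203; key at 409,215, plug at 405,182). The yellow (387,282) and orange (463,299) modules have square keys but the wrong colour. The scene view shows the same order from left to right: square (222,248), bar (324,271), round (417,270).

Next I'll measure the keys by masks in both views and confirm the square one in a crop.

```bash
cat > v.py <<'E'
import cv2,numpy as np
def ray(c,uv):
    K=np.array([[c['fx'],0,c['cx']],[0,c['fy'],c['cy']],[0,0,1]])
    p=cv2.undistortPoints(np.array([[uv]],float),K,np.array(c['distortion']))[0,0]
    E=c['extrinsics'];R,t=E[:3,:3],E[:3,3]
    return -R.T@t, R.T@np.array([p[0],-p[1],-1])
def plane(c,uv,z):
    o,d=ray(c,uv);return o+d*(z-o[2])/d[2]
def cross(c1,u1,c2,u2):
    (a,d),(b,e)=ray(c1,u1),ray(c2,u2)
    s=np.linalg.lstsq(np.c_[d,-e],b-a,rcond=None)[0]
    p,q=a+s[0]*d,b+s[1]*e;return (p+q)/2,np.linalg.norm(p-q)
def blobs(m,box,amin=20):
    x0,y0,x1,y1=box;k=np.zeros_like(m);k[y0:y1,x0:x1]=m[y0:y1,x0:x1]
    n,_,s,c=cv2.connectedComponentsWithStats(k)
    return [(c[i].round(1),s[i].tolist()) for i in range(1,n) if s[i,4]>=amin]
E
python3 - <<'E'
import pickle;from v import *
d=pickle.load(open('d.pkl','rb'))
B={'top':{'bar':(285,145,345,220),'square':(375,165,435,240),'round':(208,155,270,230)},
 'scene':{'bar':(285,255,352,330),'square':(195,235,247,300),'round':(382,255,442,328)}}
for n in B:
    im=d[n]['image'];hsv=cv2.cvtColor(im,cv2.COLOR_BGR2HSV)
    blk=(im.max(2)<70).astype('uint8');grn=((abs(hsv[...,0].astype(int)-65)<25)&(hsv[...,1]>90)&(hsv[...,2]>40)).astype('uint8')
    for k,b in B[n].items():
        print(n,k)
        for l,m,z in(('blk',blk,.066),('grn',grn,.05)):
            for c,s in blobs(m,b): print('  ',l,c,s,plane(d[n],c,z).round(4))
t=d['top']['image'][140:240,365:445];s=d['scene']['image'][230:305,190:250]
h=[cv2.resize(t,None,fx=5,fy=5,interpolation=cv2.INTER_CUBIC),cv2.resize(s,(400,500),interpolation=cv2.INTER_CUBIC)]
cv2.imwrite('pics/sq.png',np.hstack(h))
E
```

```text
top bar
   blk [311.2 193.8] [300, 191, 23, 7, 106] [0.6028 0.02   0.066 ]
   grn [313.1 177.6] [304, 174, 19, 8, 117] [0.6421 0.017  0.05  ]
top square
   blk [408.8 214.9] [404, 211, 10, 9, 71] [ 0.5605 -0.1982  0.066 ]
   grn [404. 199.] [395, 194, 19, 10, 120] [ 0.598  -0.1899  0.05  ]
top round
   blk [233.7 204.4] [226, 197, 16, 16, 210] [0.5753 0.1916 0.066 ]
   grn [237.2 188.2] [228, 184, 19, 9, 115] [0.6141 0.188  0.05  ]
scene bar
   blk [324.1 269.9] [310, 264, 29, 13, 261] [0.618 0.025 0.066]
   grn [317.6 284.6] [305, 280, 26, 10, 142] [0.6432 0.0172 0.05  ]
scene square
   blk [221.4 247.8] [216, 243, 12, 11, 111] [ 0.5757 -0.1929  0.066 ]
   grn [223.9 260.9] [215, 259, 18, 5, 75] [ 0.5973 -0.1817  0.05  ]
scene round
   blk [416.4 269.5] [406, 261, 22, 18, 310] [0.5908 0.1939 0.066 ]
   grn [412.2 284.1] [400, 279, 25, 11, 144] [0.6153 0.188  0.05  ]
```

View pics/sq.png

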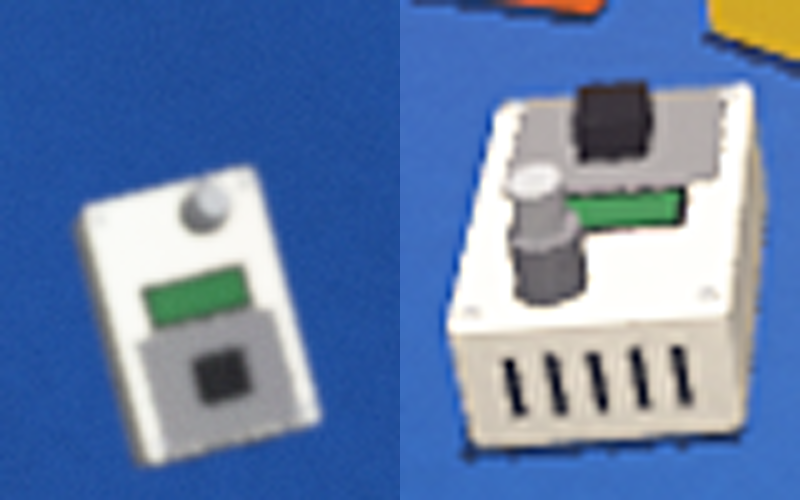

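Only the white square module carries the plug on its top, so it's the one meant. The top and scene rays to the bar and round windows agree to about 1 mm, and the square's differs by 8 mm because the plug hides part of it. Next I'll press the bar key.

```bash
cat > press.py <<'E'
from rig import arm,jaws,kin,monitor,capture,job
import numpy as np
from scipy.spatial.transform import Rotation as R
def press(xy,yaw):
    rot=(R.from_euler('z',np.pi/2+yaw)*R.from_matrix(np.diag([1,-1,-1.]))).as_rotvec()
    P=lambda z:np.array([*xy,z])
    arm.reach(P(.16),rot); arm.line_to(P(.074),feed=.08); arm.wait(.4)
    def st(l):
        o=monitor.get_obs();print(l,round(o['time'],2),o['eef_pos'].round(4),o['wrist_force'].round(2),o['torque'].round(3))
    st('above'); hit=arm.line_to(P(.0545),feed=.008,max_force=5.3); st(f'pressed {hit}')
    arm.wait(.2); st('held')
    arm.line_to(P(.075),feed=.04); arm.line_to(P(.16),feed=.12); st('up')
E
python3 - <<'E'
from press import *
jaws.close_gripper(5)
print(monitor.get_obs()['width'])
press([.6035,.02],np.arctan2(-.003,.0393))
E
```

```text
0.0005527407626330648
above 5.66 [0.6036 0.02   0.0742] [ 0.18 -0.08  0.6 ] [-0.095  0.118  0.018]
pressed True 7.58 [0.6035 0.02   0.057 ] [-1.36 -0.33  5.5 ] [-0.073  0.222 -0.009]
held 7.78 [0.6035 0.02   0.0571] [-0.64 -0.89  4.8 ] [-0.104  0.094 -0.04 ]
up 9.24 [0.6031 0.02   0.1589] [-0.14 -0.38  0.73] [-0.124  0.045  0.028]
```

The bar cap is 9 mm down at about 4.5 N, so it has reached its stop. Next the square key, then the round.

```bash
python3 - <<'E'
from press import *
press([.561,-.198],np.arctan2(.0083,.0375))
E
python3 - <<'E'
from press import *
press([.576,.1915],np.arctan2(-.0036,.0388))
rot=monitor.get_obs()['ee_rot']
arm.reach([.30,.35,.22],rot)
import cv2,pickle
from v import *
d=pickle.load(open('d.pkl','rb'))
for n in('top','scene'): 
    d[n+'1']=capture(n); cv2.imwrite(f'pics/{n}1.png',d[n+'1']['image'])
pickle.dump(d,open('d.pkl','wb'))
crop=lambda im:cv2.resize(im[225:335,180:460],None,fx=2.8,fy=2.6,interpolation=cv2.INTER_CUBIC)
cv2.imwrite('pics/cmp.png',np.vstack([crop(d['scene']['image']),crop(d['scene1']['image'])]))
print(monitor.get_obs()['time'])
E
```

```text
above 11.76 [ 0.561  -0.198   0.0741] [-0.15  0.27 -0.7 ] [-0.063  0.036 -0.025]
pressed True 13.68 [ 0.561  -0.198   0.0569] [-0.49  0.69  5.02] [-0.035  0.147 -0.008]
held 13.88 [ 0.561  -0.198   0.0571] [0.42 0.46 4.2 ] [-0.139  0.063 -0.015]
up 15.34 [ 0.5607 -0.1978  0.1589] [ 0.05 -0.42  0.36] [-0.07   0.058 -0.006]
above 18.42 [0.576  0.1915 0.0741] [-0.13  0.3  -0.12] [-0.03   0.077 -0.017]
pressed True 20.33 [0.576  0.1915 0.0569] [-0.4   0.08  5.21] [-0.127  0.242 -0.009]
held 20.53 [0.576  0.1915 0.0571] [-0.15  0.7   3.91] [-0.081  0.098 -0.044]
up 22.0 [0.5756 0.1914 0.1589] [-0.09 -0.38 -0.5 ] [-0.164  0.071 -0.061]
23.3333
```

View pics/cmp.png

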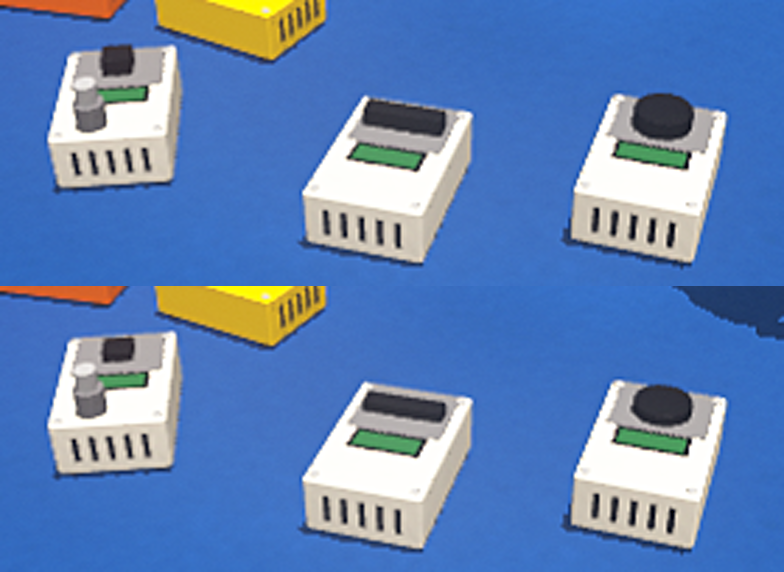

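The before/after crop shows all three caps clearly lower. The square is at about (118,350) in the crop, the bar at (404,405) and the round at (662,405). The modules and plug haven't moved, and the arm is clear.

```bash
python3 -c "
from rig import job;print(job.close_job())"
```

```text
the job is handed in; nothing more can be done
None
```

I pressed the bar, square and round keys in that order, each 9 mm down to its stop at about 5 N; all three stayed down with the modules and plug unmoved, and I handed the job in at about 23 s.

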